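# Put the bottle-roller mixer in the marked gear

## Robot

A 7-joint arm with a two-finger parallel gripper is mounted at the origin on the work surface. World frame = base frame: x ahead of the robot, y to its left, z up, the work surface at z = 0. Lengths are in m, angles in rad, forces in N, time in s.
With the tool pointing down it reaches from about 0.4 to 0.85 m from the base axis. Payload 4.5 kg.
Tool frame: the origin (TCP) lies midway between the tips of the shut fingers; the grasp point (between the pads) lies 19 mm behind it; z points along the fingers, y is the line along which they close (so a half turn about z gives the same grasp; the last joint's range is limited). The gripper opens to 88 mm and grips with 3 to 60 N. Pads are 18 mm wide; open, the fingers measure 123 mm over their backs; the gripper's body (75 mm by 187 mm) begins 45 mm behind the grasp point.
Start: joints at [1.146, 0.689, -0.195, 1.565, 0.157, 0.902, -0.215], TCP at [0.277, -0.56, 0.239] pointing down, gripper open.
Joint ranges: [-3.01, 3.01], [-0.46, 2.08], [-1.47, 1.51], [0.13, 2.56], [-1, 4.14], [0.04, 2.09], [-2.66, 2.66]. Speed limits (rad/s): [2.57, 2.57, 3.14, 3.14, 3.14, 3.14, 3.14].

## Interface

Orientations are given as a unit quaternion [x, y, z, w].
In Python, from plant import r gives the robot as it stands.
- The arm moves only by the tool carry_out, never from a script. Its argument "plan" is a list of rows, each an object with "rot": the turn, a rotation vector about the tool's x, y, z in rad, a list of three; "xyz": the shift along the tool's x, y, z in m, a list of three; "grip": the closure in counts, from 0 (fully open) to 255 (shut). In form: [{"rot": [wx, wy, wz], "xyz": [dx, dy, dz], "grip": grip}, ...]. A call has 1 to 8 rows; each row is the pose to reach, as a shift and turn from the pose commanded when the call began, along the tool's axes at that moment; what a row does not reach only later rows make up. A row lasts 1/12 s, in which the tool goes at most 41.7 mm and 7.16 degrees, less where a joint would pass 70% of its speed; a pose out of reach is approached as far as the arm can. A call with a gripper value outside its range is refused whole. The fingers move at their own pace and stop on an object; "squeeze" is the grip in N (left out, the last holds). Time passes only in rows, so rows that repeat a pose let the fingers close. It gives the time, the measured TCP pose, the force, the opening and the grip force at its end, in the units of the state.
- r.get_state(): the state, without advancing time (a new reading comes with each control period).
- r.snapshot(name): name is "scene" or "top" or "wrist"; returns the picture (400x640x3 uint8, red, green, blue); there is no depth.
- r.camera_params(name): a dict with "fx", "fy", "cx", "cy" (pixels), "position" and "attitude" of the camera in the world; the wrist camera has in their place "hand_eye" (4x4, takes a point from camera to tool coordinates, whose origin is the TCP and whose axes are the flange's). Camera axes: x right, y down, z forward; pixel columns grow to the right and rows downward; lengths in m; the calibration is good to about 2 mm. A picture is of the moment at which its call begins: read the wrist's pose just before it. camera_params takes no time and is no camera call.
- r.finish_job(): hands the job in; it is judged then, once.
The state is a dict: "clock": time; "q": joint angles; "qd": joint speeds; "joint_torque": joint torques, N m; "tool_pos": TCP position; "eef_rot": TCP orientation; "contact_force": force on the tool from outside, world axes, zero at the start; "moment": the same for the moment, N m; "opening": opening from 0.0 (shut) to 1.0 (fully open); "finger_force": force on a finger pad.
Only numpy, scipy, OpenCV 4.12 (cv2) and the standard library are available. Lean on these libraries where they do the work, as an engineer would, in place of code of your own. Each camera call takes 0.05 s, during which the arm holds its last target. There are 200 camera calls.

## Task

The resin colour on the bottle-roller mixer has to be rolled in the gear marked by the tall brass cone. With the fingertips or the outside of the fingers, push the gear lever out of its middle rest slot, across the H-gate and fully home to the end of the slot where the cone stands, without running it into any of the other three gear slots (flat brass discs) on the way. Only push the lever, do not take it between the fingers, and leave the dropper bottle, the cup and the pigment jar where they stand.

Things in the scene. Friction and masses are not known exactly. Their poses are not given: they have to be found in the camera images.
- mixer: Fixed bottle-roller mixer. Origin: centre of the underside of its gearbox, a grey box 170 x 170 mm; x axis points away from the robot (turned by the yaw), y left, z up. Roller bed with a fixed amber bottle beyond it (x = 85 to 235 mm, top 120 mm above the table). On the gearbox lies an aluminium gate plate 130 x 130 mm, upper face 100 mm above the table.
- gate (a point): Centre of the gate plate's upper face; axes as the mixer's. Slots are 16 mm wide. Stem-centre travel, mm: cross slot along y from -30 to +30 at x = 0; from each end of it a gear slot goes away (to x = +26) and one near (to x = -26): four gear slots, at y = +-30; the middle rest slot (y = 0) goes only near (to x = -26). About 2 mm play sideways.
- lever_fore (a joint): Lever's lean along the mixer's x, rad: 0 in the cross slot, + away from the robot, about +-0.31 fully home in a gear slot. Starts in the rest slot between -0.31 and -0.2. Stays where it is left; moving it takes about 2 N at the grip, both ways.
- lever_side (a joint): Lever's lean along the mixer's y, rad: 0 in the rest slot, + to the left, about +-0.35 in the outer columns. Stays where it is left; about 2 N at the grip.
- grip (a point): Centre of the lever's black grip, an upright cylinder 28 mm diameter, 40 mm tall, on a 12 mm steel stem; z along the lever. The lever pivots 15 mm above the table on the mixer's z axis, 155 mm from this point: 170 mm above the table when upright, up to 17 mm lower leaning. About (+-44, +-53) mm from that axis in the gear slots, (-47, 0) at the rest slot's end.
- stem (a point): Point on the lever's stem axis, 90 mm from the pivot, at the gate plate's height when leaning (105 mm above the table upright). Fully home it is about 22 mm (level distance) from the marker of its slot; standing in the cross slot at that column, about 48 mm.
- cone: Tall brass cone, 16 mm foot diameter, 26 mm tall, fixed on the gate plate just past the end of one of the four gear slots (48 mm from the middle along the mixer's x, 30 mm along its y): marks the gear to select. Origin: centre of its foot.
- disc_a: Flat brass disc, 16 mm diameter, 4 mm high, fixed past the end of another gear slot. Origin: centre of its underside.
- disc_b: Same as disc_a, at another gear slot.
- disc_c: Same as disc_a, at another gear slot.
- dropper: Loose white bottle with red cap, 48 mm diameter, 110 mm tall, beside the mixer on the left. Origin: centre of its underside. To be left alone.
- cup: Loose clear mixing cup, rim 70 mm diameter, 90 mm tall, right of the mixer. Origin: centre of its underside. To be left alone.
- pigment: Loose glass jar with black lid, 56 mm diameter, 70 mm tall, beside the mixer on the left, further out along the mixer's x. Origin: centre of its underside. To be left alone.

How it is judged:
By the outcome, as a careful person would: the job done as asked, in the order asked, and still so for the second after the job is handed in, with the robot touching nothing.
It also fails if it takes over 51 s, if anything falls off the work surface, if the arm or the gripper's body presses on something with over 40 N, if the wrist force passes 120 N, or if a joint passes its speed limit or range.

## Working session

There is one attempt and no reset: what is moved stays moved. The work goes in short steps, Python scripts to look and compute and a tool call to move; the robot and the scene stay as the last step left them, time stands still between calls to the robot, and variables do not carry over. Pictures are saved under pics/ and viewed, at most 10 in all, crops included, and the job is handed in when it is done.

Besides the shell and the picture viewer there is one more tool, called after ">>>" by a JSON object that holds its "method" and its "body". carry_out: Moves the arm, as the interface text tells. Its arguments: {"type":"object","properties":{"plan":{"type":"array"},"squeeze":{"type":"number"}},"required":["plan"]}

```bash
mkdir -p pics; ls; python3 - <<'E'
from plant import r
import cv2,numpy as np
for n in("top","scene"):
    im=r.snapshot(n); cv2.imwrite(f"pics/{n}0.png",im[:,:,::-1]); print(n,r.camera_params(n))
s=r.get_state(); print(s["tool_pos"],s["eef_rot"],s["clock"],s["opening"])
E
```

```text
pics
top {'fx': 394.78491574609836, 'fy': 394.78491574609836, 'cx': 324.9866988138299, 'cy': 201.95081895976267, 'position': array([0.50364867, 0.0934705 , 0.84431493]), 'attitude': array([ 0.70616289, -0.70160822,  0.07336896, -0.0608019 ])}
scene {'fx': 437.73005215372115, 'fy': 437.73005215372115, 'cx': 321.2679189094575, 'cy': 204.26813080493235, 'position': array([1.13181191, 0.24228942, 0.98708928]), 'attitude': array([ 0.56021903,  0.78075004, -0.22493574, -0.16120767])}
[ 0.27649694 -0.55987626  0.23799995] [ 9.73797647e-01  2.27414755e-01 -2.39300993e-04 -7.83689104e-04] 0.1 1.0028907319987226
```

View pics/top0.png

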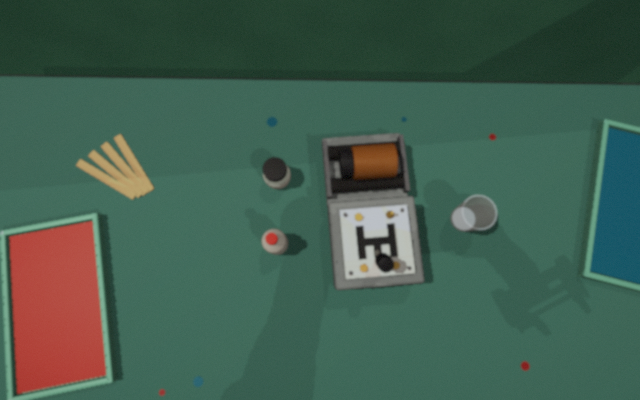

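View pics/scene0.png

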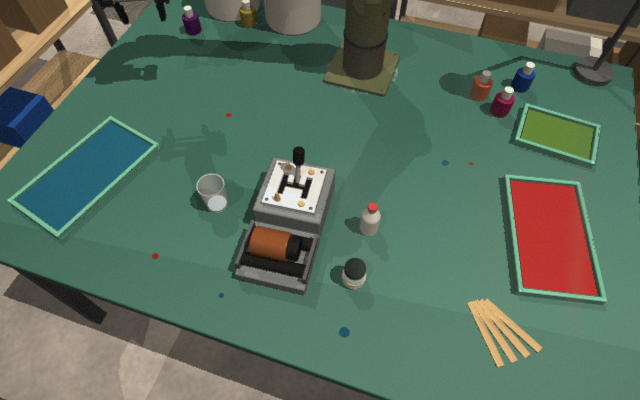

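The top view shows the gate plate around (377,242) and the black grip at (385,263). The markers are at (359,217), (391,214), (363,268) and (396,265). The far-right one (391,214), at (277,196) in the scene view, looks like the cone. I'll check that on a zoomed crop and measure.

```bash
cat > h.py <<'E'
from plant import r
import cv2,numpy as np
from scipy.spatial.transform import Rotation as R
def ray(n,px):
    c=r.camera_params(n); d=R.from_quat(c["attitude"]).apply([(px[0]-c["cx"])/c["fx"],(px[1]-c["cy"])/c["fy"],1])
    return np.array(c["position"]),d
def onz(n,px,z):
    p,d=ray(n,px); return p+d*(z-p[2])/d[2]
def two(a,b):
    (p,d),(q,e)=a,b; A=np.stack([d,-e],1); s=np.linalg.lstsq(A,q-p,rcond=None)[0]
    x,y=p+s[0]*d,q+s[1]*e; return (x+y)/2,np.linalg.norm(x-y)
def proj(n,P):
    c=r.camera_params(n); v=R.from_quat(c["attitude"]).inv().apply(np.array(P)-c["position"])
    return np.array([c["fx"]*v[0]/v[2]+c["cx"],c["fy"]*v[1]/v[2]+c["cy"]])
E
python3 - <<'E'
from h import *
t=cv2.imread("pics/top0.png"); s=cv2.imread("pics/scene0.png")
a=cv2.resize(t[185:300,315:435],None,fx=3.3,fy=3.3,interpolation=cv2.INTER_CUBIC)
b=cv2.resize(s[140:255,225:345],None,fx=3.3,fy=3.3,interpolation=cv2.INTER_CUBIC)
cv2.imwrite("pics/zoom.png",np.hstack([a,b]))
for n,im,(x0,y0,x1,y1) in(("top",t,(315,185,435,300)),("scene",s,(225,140,345,255))):
    c=im[y0:y1,x0:x1]; hsv=cv2.cvtColor(c,cv2.COLOR_BGR2HSV)
    w=((hsv[...,2]>150)&(hsv[...,1]<60)).astype(np.uint8)
    pts=cv2.findNonZero(cv2.morphologyEx(w,cv2.MORPH_OPEN,np.ones((3,3))))
    h=cv2.convexHull(pts); q=cv2.approxPolyN(h,4) if hasattr(cv2,"approxPolyN") else cv2.boxPoints(cv2.minAreaRect(pts))
    q=q.reshape(-1,2)+[x0,y0]; W=np.array([onz(n,p,.1) for p in q])
    print(n,q.round(1).tolist(),W.round(4).tolist(),"ctr",W.mean(0).round(4))
    m=((hsv[...,1]>90)&(hsv[...,0]>8)&(hsv[...,0]<30)&(hsv[...,2]>90)).astype(np.uint8)
    k,_,st,ct=cv2.connectedComponentsWithStats(m)
    for i in range(1,k):
        if st[i,4]>12: print(n,"brass",st[i].tolist(),(ct[i]+[x0,y0]).round(1),onz(n,ct[i]+[x0,y0],.104).round(4))
E
```

```text
top [[345, 279], [339, 209], [407, 204], [415, 273]] [[0.5018, 0.0428, 0.1], [0.6334, 0.0536, 0.1], [0.6442, -0.0775, 0.1], [0.5134, -0.0879, 0.1]] ctr [ 0.5732 -0.0172  0.1   ]
top brass [72, 27, 7, 5, 28] [389.7 213.9] [ 0.6239 -0.0428  0.104 ]
top brass [41, 29, 6, 6, 30] [358.4 216.6] [0.6182 0.017  0.104 ]
top brass [79, 77, 5, 7, 33] [395.9 265. ] [ 0.5278 -0.0518  0.104 ]
top brass [46, 80, 7, 7, 36] [363.7 267.8] [0.5224 0.0083 0.104 ]
scene [[314, 213], [260, 201], [276, 159], [327, 169]] [[0.6327, 0.0551, 0.1], [0.6425, -0.079, 0.1], [0.5116, -0.09, 0.1], [0.5, 0.0436, 0.1]] ctr [ 0.5717 -0.0176  0.1   ]
scene brass [60, 25, 6, 5, 24] [287.7 167. ] [ 0.5286 -0.0511  0.104 ]
scene brass [83, 29, 6, 6, 23] [310.8 171.5] [0.5233 0.0087 0.104 ]
scene brass [49, 52, 6, 9, 35] [276.7 196.7] [ 0.6205 -0.0442  0.104 ]
scene brass [73, 61, 6, 5, 26] [300.7 203.1] [0.6191 0.0168 0.104 ]
scene brass [25, 86, 41, 29, 923] [268.7 240.6] [ 0.7367 -0.0172  0.104 ]
```

View pics/zoom.png

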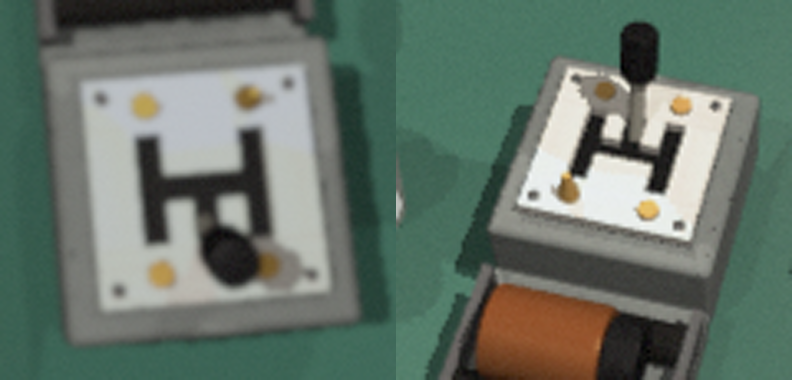

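The cone stands at the far right slot (mixer +x, -y), seen as a tall shape at zoom (568,185) and (248,97); the other three markers are flat. The gate centre is about (0.573, -0.0174) and the yaw about 0.085. My first move goes behind the lever with the fingers shut.

>>> {"method": "carry_out", "body": {"plan": [{"rot": [0, 0, 0.1], "xyz": [0.03, -0.028, 0], "grip": 255}, {"rot": [0, 0, 0.2], "xyz": [0.06, -0.056, 0], "grip": 255}, {"rot": [0, 0, 0.3], "xyz": [0.09, -0.084, 0], "grip": 255}, {"rot": [0, 0, 0.374], "xyz": [0.12, -0.112, 0], "grip": 255}, {"rot": [0, 0, 0.374], "xyz": [0.15, -0.14, 0], "grip": 255}, {"rot": [0, 0, 0.374], "xyz": [0.18, -0.168, 0], "grip": 255}, {"rot": [0, 0, 0.374], "xyz": [0.21, -0.196, 0], "grip": 255}, {"rot": [0, 0, 0.374], "xyz": [0.24, -0.224, 0], "grip": 255}]}}

```text
clock: 0.77
tool_pos: [0.3929, -0.2513, 0.2386]
eef_rot: [0.999, 0.042, -0.0, -0.0]
contact_force: [1.0, 0.9, -0.1]
opening: 0.417
finger_force: 0.0
```

```bash
cat > loc.py <<'E'
from h import *
C=np.array([.573,-.0174]);Y=.085
s=r.get_state();p=np.array(s["tool_pos"]);Q=R.from_quat(s["eef_rot"]);d=p[:2]-C
L=np.array([[np.cos(Y),np.sin(Y)],[-np.sin(Y),np.cos(Y)]])
print("local mm",(L@d*1e3).round(1),"z",p[2].round(4),"toolx yaw",np.arctan2(*Q.apply([1,0,0])[1::-1]).round(4),"toolz",Q.apply([0,0,1]).round(3),"F mixer",(L@np.array(s["contact_force"])[:2]).round(1),"Fz",round(s["contact_force"][2],1),"op",round(s["opening"],2),"t",round(s["clock"],2))
def to(x,y,z):
    w=np.r_[C+L.T@np.array([x,y])/1e3,z]; print("to",(x,y,z),"tool xyz",Q.inv().apply(w-p).round(4))
E
python3 -c "
from loc import *
to(-95,0,.238)"
```

```text
local mm [-199.3 -217.7] z 0.2386 toolx yaw 0.0845 toolz [-0.  0. -1.] F mixer [1.  0.8] Fz -0.1 op 0.42 t 0.77
to (-95, 0, 0.238) tool xyz [ 0.1042 -0.2178  0.0006]
```

>>> {"method": "carry_out", "body": {"plan": [{"rot": [0, 0, 0], "xyz": [0.017, -0.036, 0], "grip": 255}, {"rot": [0, 0, 0], "xyz": [0.034, -0.072, 0], "grip": 255}, {"rot": [0, 0, 0], "xyz": [0.052, -0.108, 0], "grip": 255}, {"rot": [0, 0, 0], "xyz": [0.07, -0.144, 0], "grip": 255}, {"rot": [0, 0, 0], "xyz": [0.088, -0.18, 0], "grip": 255}, {"rot": [0, 0, 0], "xyz": [0.104, -0.216, 0], "grip": 255}, {"rot": [0, 0, 0], "xyz": [0.104, -0.216, 0], "grip": 255}, {"rot": [0, 0, 0], "xyz": [0.104, -0.216, 0], "grip": 255}]}}

```text
clock: 1.43
tool_pos: [0.4786, -0.0261, 0.2384]
eef_rot: [0.999, 0.046, -0.0, -0.0]
contact_force: [-0.3, -1.0, -0.2]
opening: 0.008
finger_force: 0.0
```

```bash
python3 -c "
from loc import *
to(-95,0,.137)
cv2.imwrite('pics/s1.png',cv2.resize(r.snapshot('scene')[60:300,180:420,::-1],None,fx=2.4,fy=2.4))"
```

```text
local mm [-94.8  -0.7] z 0.2384 toolx yaw 0.0913 toolz [-0.     0.001 -1.   ] F mixer [-0.4 -0.9] Fz -0.2 op 0.01 t 1.43
to (-95, 0, 0.137) tool xyz [-0.0002 -0.0006  0.1014]
```

View pics/s1.png

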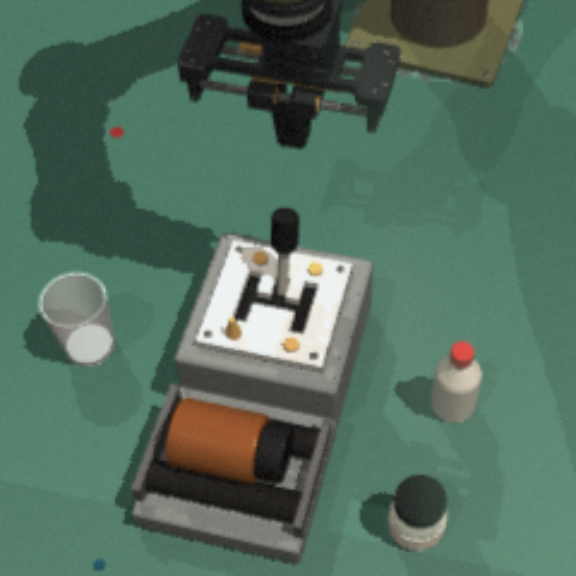

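The shut fingers at (292,130) stand behind the grip at (285,230), and the cone is at (233,327), clearly at the far right. Next I lower the tool and push forward.

>>> {"method": "carry_out", "body": {"plan": [{"rot": [0, 0, 0.006], "xyz": [0, 0, 0.035], "grip": 255}, {"rot": [0, 0, 0.006], "xyz": [0, 0, 0.07], "grip": 255}, {"rot": [0, 0, 0.006], "xyz": [0, 0, 0.101], "grip": 255}, {"rot": [0, 0, 0.006], "xyz": [0, 0, 0.101], "grip": 255}, {"rot": [0, 0, 0.006], "xyz": [0.008, 0, 0.101], "grip": 255}, {"rot": [0, 0, 0.006], "xyz": [0.016, 0, 0.101], "grip": 255}, {"rot": [0, 0, 0.006], "xyz": [0.024, 0, 0.101], "grip": 255}, {"rot": [0, 0, 0.006], "xyz": [0.032, 0, 0.101], "grip": 255}]}}

```text
clock: 2.15
tool_pos: [0.5115, -0.0268, 0.1396]
eef_rot: [0.999, 0.039, 0.001, 0.0]
contact_force: [-2.8, -0.3, 1.7]
opening: 0.001
finger_force: 1.2
```

>>> {"method": "carry_out", "body": {"plan": [{"rot": [0, 0, 0], "xyz": [0.006, 0, 0], "grip": 255}, {"rot": [0, 0, 0], "xyz": [0.012, 0, 0], "grip": 255}, {"rot": [0, 0, 0], "xyz": [0.018, 0, 0], "grip": 255}, {"rot": [0, 0, 0], "xyz": [0.024, 0, 0], "grip": 255}, {"rot": [0, 0, 0], "xyz": [0.028, 0, 0], "grip": 255}, {"rot": [0, 0, 0], "xyz": [0.032, 0, 0], "grip": 255}, {"rot": [0, 0, 0], "xyz": [0.035, 0, 0], "grip": 255}, {"rot": [0, 0, 0], "xyz": [0.035, 0, 0], "grip": 255}]}}

```text
clock: 2.82
tool_pos: [0.5458, -0.0236, 0.1377]
eef_rot: [0.999, 0.039, 0.001, -0.0]
contact_force: [-0.0, 0.1, 0.3]
opening: 0.002
finger_force: 0.2
```

```bash
python3 -c "
from loc import *
cv2.imwrite('pics/s2.png',cv2.resize(r.snapshot('scene')[110:230,220:360,::-1],None,fx=4,fy=4))"
```

```text
local mm [-27.6  -3.9] z 0.1377 toolx yaw 0.0789 toolz [ 0.001  0.    -1.   ] F mixer [0.  0.1] Fz 0.3 op 0.0 t 2.82
```

View pics/s2.png

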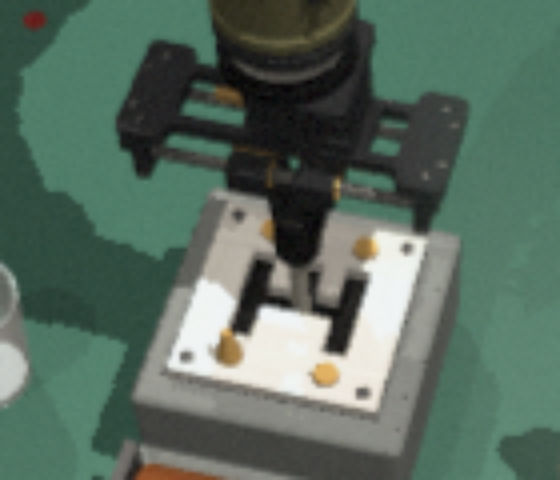

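The stem at (303,300) is at the cross slot but not yet against its far wall. I push gently until the wall is felt.

>>> {"method": "carry_out", "body": {"plan": [{"rot": [0, 0, 0], "xyz": [0.002, 0, 0], "grip": 255}, {"rot": [0, 0, 0], "xyz": [0.004, 0, 0], "grip": 255}, {"rot": [0, 0, 0], "xyz": [0.006, 0, 0], "grip": 255}, {"rot": [0, 0, 0], "xyz": [0.006, 0, 0], "grip": 255}]}}

```text
clock: 3.2
tool_pos: [0.5511, -0.0233, 0.1377]
eef_rot: [0.999, 0.039, 0.0, 0.0]
contact_force: [-1.7, -0.4, 1.0]
opening: 0.005
finger_force: 0.6
```

```bash
python3 -c "
from loc import *"
```

```text
local mm [-22.3  -4.1] z 0.1377 toolx yaw 0.0787 toolz [ 0. -0. -1.] F mixer [-1.7 -0.3] Fz 1.0 op 0.0 t 3.2
```

>>> {"method": "carry_out", "body": {"plan": [{"rot": [0, 0, 0], "xyz": [0.002, 0, 0], "grip": 255}, {"rot": [0, 0, 0], "xyz": [0.003, 0, 0], "grip": 255}, {"rot": [0, 0, 0], "xyz": [0.003, 0, 0], "grip": 255}]}}

```text
clock: 3.45
tool_pos: [0.553, -0.0232, 0.1376]
eef_rot: [0.999, 0.039, -0.001, 0.0]
contact_force: [-3.7, 0.1, 2.2]
opening: 0.009
finger_force: 1.8
```

```bash
python3 -c "
from loc import *
cv2.imwrite('pics/s3.png',cv2.resize(r.snapshot('scene')[110:230,220:360,::-1],None,fx=4,fy=4,interpolation=cv2.INTER_CUBIC))"
```

```text
local mm [-20.4  -4. ] z 0.1376 toolx yaw 0.0788 toolz [-0.002 -0.    -1.   ] F mixer [-3.7  0.4] Fz 2.2 op 0.01 t 3.45
```

View pics/s3.png

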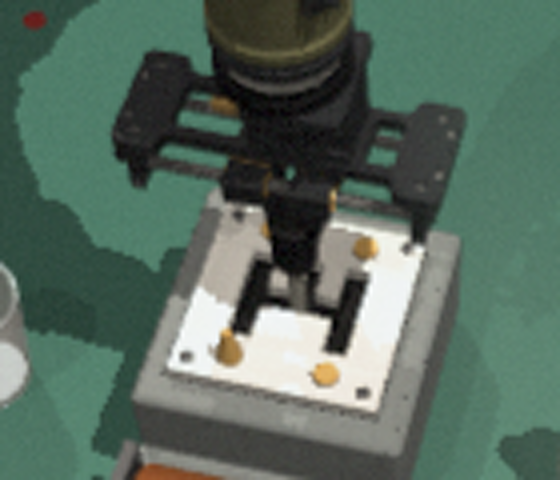

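The stem is against the cross slot's far wall and the force is rising. I go around to the left side of the grip.

>>> {"method": "carry_out", "body": {"plan": [{"rot": [0, 0, 0], "xyz": [-0.026, 0, 0], "grip": 255}, {"rot": [0, 0, -0.006], "xyz": [-0.026, -0.027, 0], "grip": 255}, {"rot": [0, 0, -0.006], "xyz": [-0.026, -0.056, 0], "grip": 255}, {"rot": [0, 0, -0.006], "xyz": [-0.026, -0.056, 0], "grip": 255}, {"rot": [0, 0, -0.006], "xyz": [0, -0.056, 0], "grip": 255}, {"rot": [0, 0, -0.006], "xyz": [0.021, -0.056, 0], "grip": 255}, {"rot": [0, 0, -0.006], "xyz": [0.021, -0.056, 0], "grip": 255}]}}

```text
clock: 4.08
tool_pos: [0.5766, 0.0356, 0.1384]
eef_rot: [0.999, 0.043, 0.005, -0.0]
contact_force: [0.7, 0.2, 0.5]
opening: 0.005
finger_force: 0.0
```

```bash
python3 -c "
from loc import *
to(0,30,.137);to(0,-15,.137)"
```

```text
local mm [ 8.1 52.5] z 0.1384 toolx yaw 0.0856 toolz [ 0.01   0.001 -1.   ] F mixer [0.7 0.2] Fz 0.5 op 0.01 t 4.08
to (0, 30, 0.137) tool xyz [-0.0081  0.0225  0.0013]
to (0, -15, 0.137) tool xyz [-0.0081  0.0675  0.0013]
```

>>> {"method": "carry_out", "body": {"plan": [{"rot": [0, 0, 0], "xyz": [0, 0, 0], "grip": 255}, {"rot": [0, 0, 0], "xyz": [0, 0.008, 0], "grip": 255}, {"rot": [0, 0, 0], "xyz": [0, 0.016, 0], "grip": 255}, {"rot": [0, 0, 0], "xyz": [0, 0.023, 0], "grip": 255}, {"rot": [0, 0, 0], "xyz": [0, 0.029, 0], "grip": 255}, {"rot": [0, 0, 0], "xyz": [0, 0.035, 0], "grip": 255}, {"rot": [0, 0, 0], "xyz": [0, 0.041, 0], "grip": 255}]}}

```text
clock: 4.67
tool_pos: [0.5734, -0.0067, 0.1378]
eef_rot: [0.999, 0.042, -0.0, -0.0]
contact_force: [-1.7, 3.3, 1.5]
opening: 0.002
finger_force: 1.4
```

```bash
python3 -c "
from loc import *
to(0,-15,.137)
cv2.imwrite('pics/s4.png',cv2.resize(r.snapshot('scene')[110:230,220:360,::-1],None,fx=4,fy=4,interpolation=cv2.INTER_CUBIC))"
```

```text
local mm [ 1.3 10.6] z 0.1378 toolx yaw 0.0847 toolz [-0.001  0.001 -1.   ] F mixer [-1.4  3.4] Fz 1.5 op 0.0 t 4.67
to (0, -15, 0.137) tool xyz [-0.0013  0.0256  0.0008]
```

View pics/s4.png

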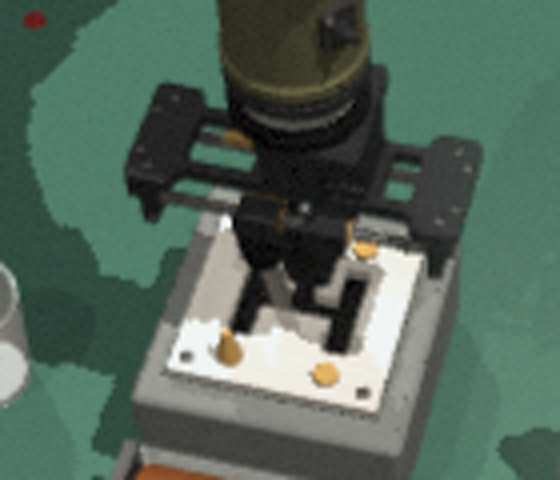

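The grip at (262,240) leans right and the stem at (277,292) is moving along the cross slot. I continue toward the right column.

>>> {"method": "carry_out", "body": {"plan": [{"rot": [0, 0, 0], "xyz": [0, 0.006, 0], "grip": 255}, {"rot": [0, 0, 0], "xyz": [0, 0.012, 0], "grip": 255}, {"rot": [0, 0, 0], "xyz": [0, 0.017, 0], "grip": 255}, {"rot": [0, 0, 0], "xyz": [0, 0.022, 0], "grip": 255}, {"rot": [0, 0, 0], "xyz": [0, 0.022, 0], "grip": 255}]}}

```text
clock: 5.13
tool_pos: [0.576, -0.0304, 0.1377]
eef_rot: [0.999, 0.041, 0.0, 0.001]
contact_force: [-0.4, 0.4, 0.0]
opening: 0.003
finger_force: 0.5
```

```bash
python3 -c "
from loc import *"
```

```text
local mm [  1.9 -13.2] z 0.1377 toolx yaw 0.0828 toolz [ 0.    -0.002 -1.   ] F mixer [-0.4  0.5] Fz 0.0 op 0.0 t 5.13
```

Not at the wall yet, so I move in small steps until it is felt.

>>> {"method": "carry_out", "body": {"plan": [{"rot": [0, 0, 0], "xyz": [0, 0.002, 0], "grip": 255}, {"rot": [0, 0, 0], "xyz": [0, 0.004, 0], "grip": 255}, {"rot": [0, 0, 0], "xyz": [0, 0.004, 0], "grip": 255}]}}

```text
clock: 5.38
tool_pos: [0.5762, -0.0327, 0.1377]
eef_rot: [0.999, 0.042, 0.0, 0.0]
contact_force: [-0.3, 1.9, -0.6]
opening: 0.006
finger_force: 0.6
```

```bash
python3 -c "
from loc import *
cv2.imwrite('pics/s5.png',np.hstack([cv2.resize(r.snapshot('scene')[120:220,230:330,::-1],None,fx=4,fy=4,interpolation=cv2.INTER_CUBIC),cv2.resize(r.snapshot('top')[190:290,325:425,::-1],None,fx=4,fy=4,interpolation=cv2.INTER_CUBIC)]))"
```

```text
local mm [  1.9 -15.5] z 0.1377 toolx yaw 0.0845 toolz [ 0. -0. -1.] F mixer [-0.2  2. ] Fz -0.6 op 0.01 t 5.38
```

View pics/s5.png

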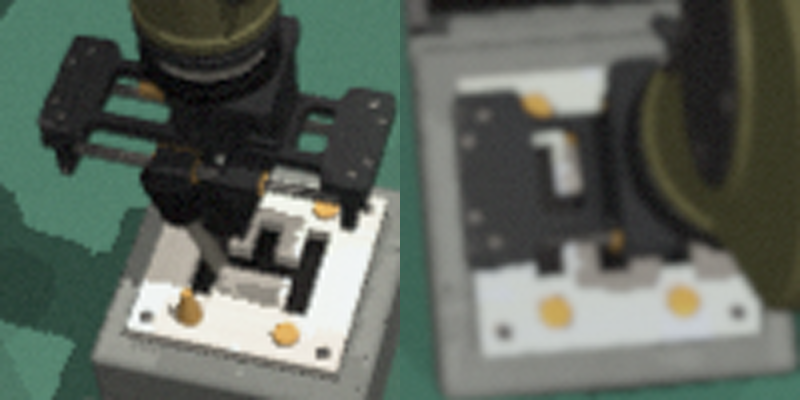

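The stem at (212,258) is at the right column. I press a few more mm to confirm the wall.

>>> {"method": "carry_out", "body": {"plan": [{"rot": [0, 0, 0], "xyz": [0, 0.002, 0], "grip": 255}, {"rot": [0, 0, 0], "xyz": [0, 0.003, 0], "grip": 255}, {"rot": [0, 0, 0], "xyz": [0, 0.003, 0], "grip": 255}]}}

```text
clock: 5.73
tool_pos: [0.5764, -0.0354, 0.1377]
eef_rot: [0.999, 0.042, 0.0, 0.0]
contact_force: [0.9, 1.8, -0.8]
opening: 0.005
finger_force: 0.7
```

```bash
python3 -c "
from loc import *"
```

```text
local mm [  1.9 -18.3] z 0.1377 toolx yaw 0.0847 toolz [ 0. -0. -1.] F mixer [1.  1.8] Fz -0.8 op 0.01 t 5.73
```

>>> {"method": "carry_out", "body": {"plan": [{"rot": [0, 0, 0], "xyz": [0, 0.002, 0], "grip": 255}, {"rot": [0, 0, 0], "xyz": [0, 0.003, 0], "grip": 255}, {"rot": [0, 0, 0], "xyz": [0, 0.003, 0], "grip": 255}]}}

```text
clock: 5.98
tool_pos: [0.5766, -0.0382, 0.1376]
eef_rot: [0.999, 0.042, -0.0, -0.0]
contact_force: [0.1, 3.4, 0.0]
opening: 0.004
finger_force: 1.0
```

```bash
python3 -c "
from loc import *"
```

```text
local mm [  1.8 -21. ] z 0.1376 toolx yaw 0.0848 toolz [-0.  0. -1.] F mixer [0.4 3.3] Fz 0.0 op 0.0 t 5.98
```

>>> {"method": "carry_out", "body": {"plan": [{"rot": [0, 0, 0], "xyz": [0, 0.002, 0], "grip": 255}, {"rot": [0, 0, 0], "xyz": [0, 0.002, 0], "grip": 255}]}}

```text
clock: 6.15
tool_pos: [0.5766, -0.0389, 0.1375]
eef_rot: [0.999, 0.043, -0.0, -0.001]
contact_force: [-0.5, 4.5, -1.5]
opening: 0.006
finger_force: 2.3
```

```bash
python3 -c "
from loc import *
cv2.imwrite('pics/s6.png',cv2.resize(r.snapshot('scene')[150:220,240:340,::-1],None,fx=6,fy=6,interpolation=cv2.INTER_CUBIC))"
```

```text
local mm [  1.8 -21.7] z 0.1375 toolx yaw 0.0858 toolz [-0.     0.002 -1.   ] F mixer [-0.1  4.5] Fz -1.5 op 0.01 t 6.15
```

View pics/s6.png

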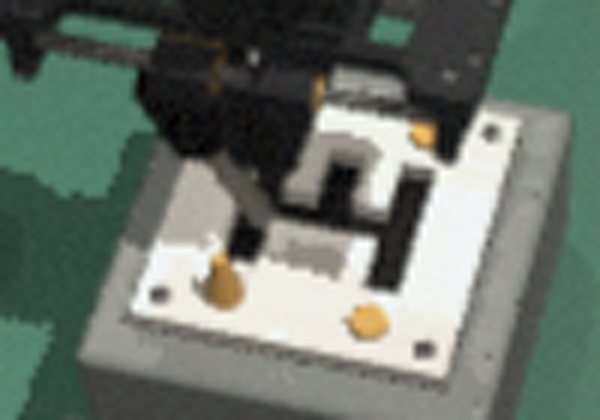

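The stem bottom at (258,217) is in the right column and the side wall is felt. I go around behind the grip, then push forward.

>>> {"method": "carry_out", "body": {"plan": [{"rot": [0, 0, 0], "xyz": [0, -0.018, 0], "grip": 255}, {"rot": [0, 0, 0], "xyz": [-0.02, -0.018, 0], "grip": 255}, {"rot": [0, 0, 0], "xyz": [-0.047, -0.018, 0], "grip": 255}, {"rot": [0, 0, 0], "xyz": [-0.047, -0.018, 0], "grip": 255}, {"rot": [0, 0, 0], "xyz": [-0.047, 0.005, 0], "grip": 255}, {"rot": [0, 0, 0], "xyz": [-0.047, 0.027, 0], "grip": 255}, {"rot": [0, 0, 0], "xyz": [-0.047, 0.027, 0], "grip": 255}, {"rot": [0, 0, 0], "xyz": [-0.047, 0.027, 0], "grip": 255}]}}

```text
clock: 6.87
tool_pos: [0.5325, -0.0738, 0.138]
eef_rot: [0.999, 0.04, 0.0, 0.001]
contact_force: [-0.0, 0.8, 0.0]
opening: 0.001
finger_force: 0.0
```

```bash
python3 -c "
from loc import *"
```

```text
local mm [-45.2 -52.7] z 0.138 toolx yaw 0.0808 toolz [ 0.001 -0.002 -1.   ] F mixer [0.  0.8] Fz 0.0 op 0.0 t 6.87
```

Pushing forward: 45 mm to x≈0, then onward until it stops.

>>> {"method": "carry_out", "body": {"plan": [{"rot": [0, 0, 0], "xyz": [0.01, 0, 0], "grip": 255}, {"rot": [0, 0, 0], "xyz": [0.018, 0, 0], "grip": 255}, {"rot": [0, 0, 0], "xyz": [0.025, 0, 0], "grip": 255}, {"rot": [0, 0, 0], "xyz": [0.031, 0, 0], "grip": 255}, {"rot": [0, 0, 0], "xyz": [0.037, 0, 0], "grip": 255}, {"rot": [0, 0, 0], "xyz": [0.043, 0, 0], "grip": 255}, {"rot": [0, 0, 0], "xyz": [0.048, 0, 0], "grip": 255}, {"rot": [0, 0, 0], "xyz": [0.048, 0, 0], "grip": 255}]}}

```text
clock: 7.53
tool_pos: [0.5812, -0.0664, 0.1375]
eef_rot: [0.999, 0.043, 0.001, -0.0]
contact_force: [0.2, -0.7, -0.4]
opening: 0.007
finger_force: 0.3
```

```bash
python3 -c "
from loc import *"
```

```text
local mm [  4.  -49.5] z 0.1375 toolx yaw 0.0857 toolz [ 0.001  0.    -1.   ] F mixer [ 0.1 -0.7] Fz -0.4 op 0.01 t 7.53
```

>>> {"method": "carry_out", "body": {"plan": [{"rot": [0, 0, 0], "xyz": [0.004, 0, 0], "grip": 255}, {"rot": [0, 0, 0], "xyz": [0.008, 0, 0], "grip": 255}, {"rot": [0, 0, 0], "xyz": [0.012, 0, 0], "grip": 255}, {"rot": [0, 0, 0], "xyz": [0.014, 0, 0], "grip": 255}, {"rot": [0, 0, 0], "xyz": [0.014, 0, 0], "grip": 255}]}}

```text
clock: 7.95
tool_pos: [0.5929, -0.0654, 0.1369]
eef_rot: [0.999, 0.043, -0.001, -0.0]
contact_force: [-4.6, 2.5, -2.8]
opening: 0.004
finger_force: 2.1
```

```bash
python3 -c "
from loc import *"
```

```text
local mm [ 15.8 -49.6] z 0.1369 toolx yaw 0.0852 toolz [-0.003  0.001 -1.   ] F mixer [-4.3  2.9] Fz -2.8 op 0.0 t 7.95
```

>>> {"method": "carry_out", "body": {"plan": [{"rot": [0, 0, 0], "xyz": [0.002, 0, 0], "grip": 255}, {"rot": [0, 0, 0], "xyz": [0.004, 0, 0], "grip": 255}, {"rot": [0, 0, 0], "xyz": [0.005, 0, 0], "grip": 255}, {"rot": [0, 0, 0], "xyz": [0.005, 0, 0], "grip": 255}]}}

```text
clock: 8.28
tool_pos: [0.594, -0.0654, 0.1367]
eef_rot: [0.999, 0.042, -0.005, -0.0]
contact_force: [-11.7, 2.4, 1.3]
opening: -0.0
finger_force: 5.6
```

```bash
python3 -c "
from loc import *"
```

```text
local mm [ 16.8 -49.6] z 0.1367 toolx yaw 0.0847 toolz [-0.011  0.    -1.   ] F mixer [-11.5   3.4] Fz 1.3 op -0.0 t 8.28
```

The slot end is firmly felt: 12 N with only 1 mm of travel. I back off toward the robot, then go up and away.

>>> {"method": "carry_out", "body": {"plan": [{"rot": [0, 0, 0], "xyz": [-0.015, 0, 0], "grip": 255}, {"rot": [0, 0, 0], "xyz": [-0.045, 0, 0], "grip": 255}, {"rot": [0, 0, 0], "xyz": [-0.08, 0, 0], "grip": 255}, {"rot": [0, 0, 0], "xyz": [-0.1, 0, -0.03], "grip": 255}, {"rot": [0, 0, 0], "xyz": [-0.12, 0, -0.06], "grip": 255}, {"rot": [0, 0, 0], "xyz": [-0.14, 0, -0.09], "grip": 255}, {"rot": [0, 0, 0], "xyz": [-0.15, 0, -0.1], "grip": 255}, {"rot": [0, 0, 0], "xyz": [-0.15, 0, -0.1], "grip": 255}]}}

```text
clock: 8.95
tool_pos: [0.4509, -0.0797, 0.241]
eef_rot: [0.999, 0.041, 0.004, 0.001]
contact_force: [-0.3, -0.2, -0.3]
opening: 0.006
finger_force: 0.0
```

```bash
python3 -c "
from loc import *
a=r.snapshot('scene');b=r.snapshot('top')
cv2.imwrite('pics/s7.png',np.hstack([cv2.resize(a[130:290,210:390,::-1],(400,356)),cv2.resize(b[120:300,250:510,::-1],(400,356))]))
for y in(-53,):
  w=np.r_[C+L.T@np.array([.044,-.053]),.156]
  print('exp grip px scene',proj('scene',w),'top',proj('top',w))
for n,im,(x0,y0,x1,y1) in(('scene',a,(240,150,310,210)),('top',b,(370,195,435,260))):
  pass"
```

```text
local mm [-127.   -51.7] z 0.241 toolx yaw 0.0826 toolz [ 0.009 -0.002 -1.   ] F mixer [-0.4 -0.2] Fz -0.3 op 0.01 t 8.95
exp grip px scene [265.6800224  182.14996494] top [408.29076239 210.79261343]
```

View pics/s7.png

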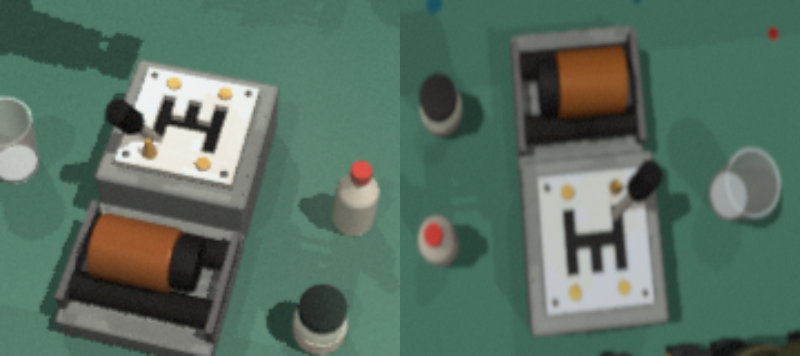

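The lever leans into the cone's slot, far right. The grip at crop (645,180) is full-frame (409,211), against (408,211) expected for fully home. The bottle, jar and cup are undisturbed.

```bash
python3 -c "
from plant import r
print(r.finish_job())"
```

```text
the job is handed in; nothing more can be done
None
```

The lever is pushed fully home in the cone's gear slot (far right), the dropper bottle, cup and pigment jar look unmoved in the last pictures, and the job is handed in at about 9 s on the robot's clock; no verdict was returned.

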